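# Lay up two door-sign plates and weight them down

## Robot

A 6-joint arm with a two-finger parallel gripper is mounted at the origin on the work surface. World frame = base frame: x ahead of the robot, y to its left, z up, the work surface at z = 0. Lengths are in m, angles in rad, forces in N, time in s.
With the tool pointing down it reaches from about 0.375 to 0.975 m from the base axis. Payload 3.8 kg.
Tool frame: the origin (TCP) lies midway between the tips of the shut fingers; the grasp point (between the pads) lies 19 mm behind it; x points along the fingers, y is the direction in which the jaws open and shut, and the axes are right-handed (so a half turn about x gives the same grasp; the last joint's range is limited). The gripper opens to 88 mm and grips with 3 to 60 N. Pads are 18 mm wide; open, the fingers measure 123 mm over their backs; the gripper's body (75 mm by 187 mm) begins 45 mm behind the grasp point.
Start: joints at [-1.208, 0.264, 1.604, -0, 1.274, -0.037], TCP at [0.263, -0.622, 0.239] pointing down, gripper open.
Joint ranges: [-2.63, 2.63], [-0.94, 2.18], [0.31, 2.57], [-1.31, 4.45], [0, 2.66], [-2.55, 2.55]. Speed limits (rad/s): [2.57, 2.57, 3.14, 3.14, 3.14, 3.14].

## Interface

Orientations are given as a rotation vector (axis times angle).
In Python, from cell import manip, inverse_kinematics, cams, order gives the robot as it stands. Calls block until the motion is done:
- manip.move_pose(position, orientation): joint-space move of the TCP to a pose.
- manip.move_linear(position, rate=0.15, rot=None): straight line of the TCP; rot=None keeps the orientation; rate is the mean speed in m/s.
- manip.set_joints(angles): joint-space move.
- manip.set_gripper(opening, force=None): finger opening in m; force is the grip in N (None keeps the last); returns when the fingers have stopped.
- manip.dwell(seconds).
- inverse_kinematics(position, orientation): joint angles nearest the present ones, or None.
- manip.state(): the state.
- cams.capture(name): name is "scene" or "top" or "wrist"; returns a dict with "image" (480x640x3 uint8, blue, green, red), "z_map" (480x640 float32, m along the optical axis (not along the pixel's ray), 0 where there is no reading), "intrinsics" (3x3 intrinsics, pixels), "position" and "orientation" of the camera in the world; the wrist camera has in their place "T_tool_cam" (4x4, takes a point from camera to tool coordinates, whose origin is the TCP and whose axes are the tool frame's). Camera axes: x right, y down, z forward; pixel columns grow to the right and rows downward; lengths in m; the calibration is good to about 2 mm. A picture is of the moment at which its call begins: read the wrist's pose just before it.
A pose or a line that the arm cannot do raises manip.IKError and nothing moves.
- order.close_job(): hands the job in, once; it reports no verdict.
The state is a dict: "clock": time; "joint_pos": joint angles; "joint_velocities": joint speeds; "tau": joint torques, N m; "tool_pos": TCP position; "tcp_rot": TCP orientation; "contact_force": force on the tool from outside, world axes, zero at the start; "moment": the same for the moment, N m; "gripper_width": finger opening in m.
Only numpy, scipy, OpenCV 4.12 (cv2) and the standard library are available. Lean on these libraries where they do the work, as an engineer would, in place of code of your own. Each camera call takes 0.05 s, during which the arm holds its last target.

## Task

Two grey aluminium sign backings, one round and one oblong, are taped to the cutting mat ready for gluing. Lay the white acrylic face of the same shape in the middle of each, the oblong one lined up lengthwise with its backing, then stand a steel press weight upright in the middle of each face, set down and not dropped: the small weight on the round sign, the large weight on the oblong one. Leave the square face, the glue jar and the roll of tape where they are.

Things in the scene. Friction and masses are not known exactly. Their poses are not given: they have to be found in the camera images.
- backing_round: round grey aluminium plate, 100 mm in diameter, 5 mm thick, fixed to the bench with four strips of masking tape; lies flat; origin at the centre of its underside, z up
- backing_oblong: oblong grey aluminium plate, 130 (its x) by 90 (its y) mm, 5 mm thick, fixed to the bench with masking tape at its short ends; lies flat; origin at the centre of its underside, z up
- face_round: loose white acrylic disc, 54 mm in diameter, 8 mm thick, about 25 g; lies flat; origin at the centre of its underside, z up
- face_oblong: loose white acrylic oblong, 90 (its x) by 50 (its y) mm, 8 mm thick, about 43 g; lies flat; origin at the centre of its underside, z up
- face_square: loose white acrylic square, 50 by 50 mm, 8 mm thick, not needed, stays where it is; lies flat; origin at the centre of its underside, z up
- weight_small: small turned steel press weight, about 0.2 kg, standing upright: a round foot 32 mm in diameter and 30 mm high, with a darker round grip post 16 mm in diameter on top, up to 60 mm; origin at the centre of its underside, z up
- weight_large: large turned steel press weight, about 0.55 kg, standing upright: a round foot 48 mm in diameter and 34 mm high, with a darker round grip post 20 mm in diameter on top, up to 66 mm; origin at the centre of its underside, z up
- glue_jar: closed amber glass jar with a black cap, 54 mm in diameter, 68 mm high, stays where it is; origin at the centre of its underside, z up
- tape_roll: roll of tan masking tape, 84 mm outside and 66 mm inside diameter, 24 mm high, stays where it is; lies flat; origin at the centre of its underside, z up
Mind the look-alikes: they are no part of the job. What is shaped like the weight_small but blue is not meant. What is shaped like the backing_round but purple is not meant.

How it is judged:
At the end, for the whole second after the job is handed in: Each face lies flat on the backing of its shape, centred within 12 mm, the oblong face lengthwise within 0.2 rad (either way round); the small weight stands upright on the round face and the large one on the oblong face, each centred within 12 mm of its face; all are released and at rest (horizontal distance between face_round and backing_round below 0.012 m and z of face_round in the frame of backing_round between 0.002 and 0.008 m and angle between each of face_round, face_oblong, weight_small, weight_large's own z axis and vertical below 0.1 rad and linear speed of each of face_round, face_oblong, weight_small, weight_large below 0.02 m/s and angular speed of each of face_round, face_oblong, weight_small, weight_large below 0.2 rad/s and horizontal distance between face_oblong and backing_oblong below 0.012 m and z of face_oblong in the frame of backing_oblong between 0.002 and 0.008 m and angle between the x axis of face_oblong and the x axis of backing_oblong, either way round below 0.2 rad and horizontal distance between weight_small and face_round below 0.012 m and z of weight_small in the frame of face_round between 0.005 and 0.011 m and horizontal distance between weight_large and face_oblong below 0.012 m and z of weight_large in the frame of face_oblong between 0.005 and 0.011 m); the robot touches nothing.
It fails at once if the square face is moved by more than 20 mm (distance of face_square from where it was at the start of the episode above 0.02 m).
It fails at once if the glue jar is moved by more than 20 mm (distance of glue_jar from where it was at the start of the episode above 0.02 m).
It fails at once if the roll of tape is moved by more than 20 mm (distance of tape_roll from where it was at the start of the episode above 0.02 m).
It fails at once if the small weight is dropped: let go and falling faster than 0.5 m/s (a fall of over 12 mm) (contact force between the fingers and weight_small below 0.05 N and linear speed of weight_small above 0.5 m/s).
It fails at once if the large weight is dropped: let go and falling faster than 0.5 m/s (a fall of over 12 mm) (contact force between the fingers and weight_large below 0.05 N and linear speed of weight_large above 0.5 m/s).
It also fails if it takes over 112 s, if anything falls off the work surface, if the arm or the gripper's body presses on something with over 40 N, if the wrist force passes 120 N, or if a joint passes its speed limit or range.

## Working session

There is one attempt and no reset: what is moved stays moved. The work goes in short steps, each a Python script; the robot and the scene stay as the last script left them, time stands still between calls to the robot, and variables do not carry over. Pictures are saved under pics/ and viewed, and the job is handed in when it is done.

```bash
mkdir -p pics; ls; python3 - <<'E'
from cell import manip,cams
import cv2,numpy as np
for n in ["scene","top"]:
    c=cams.capture(n); cv2.imwrite(f"pics/{n}0.png",c["image"]); np.savez(f"{n}0.npz",**c)
    print(n,c["intrinsics"].tolist(),c["position"],c["orientation"])
s=manip.state();print(s["clock"],s["tool_pos"],s["tcp_rot"],s["gripper_width"])
E
```

```text
pics
scene [[572.8642099000726, 0.0, 320.9694748720212], [0.0, 572.8642099000726, 236.33787372632517], [0.0, 0.0, 1.0]] [1.52426526 0.13115377 0.80068723] [-1.56410596 -1.75308237  0.92276331]
top [[474.51596880760997, 0.0, 311.30108581938646], [0.0, 474.51596880760997, 238.85078631190575], [0.0, 0.0, 1.0]] [ 2.88597176e-01 -1.10648871e-03  1.15076509e+00] [-2.14278088  2.10276769 -0.16488977]
0.1 [ 0.26250667 -0.62119134  0.23754487] [ 2.00220312  0.4077269  -2.0028708 ] 0.08852679933417269
```

View pics/top0.png

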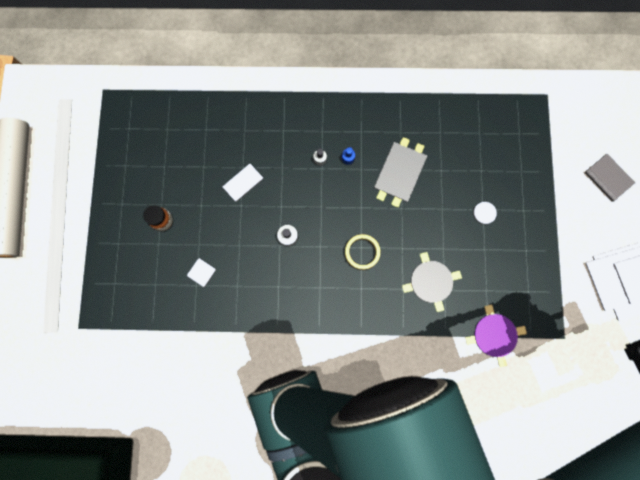

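View pics/scene0.png

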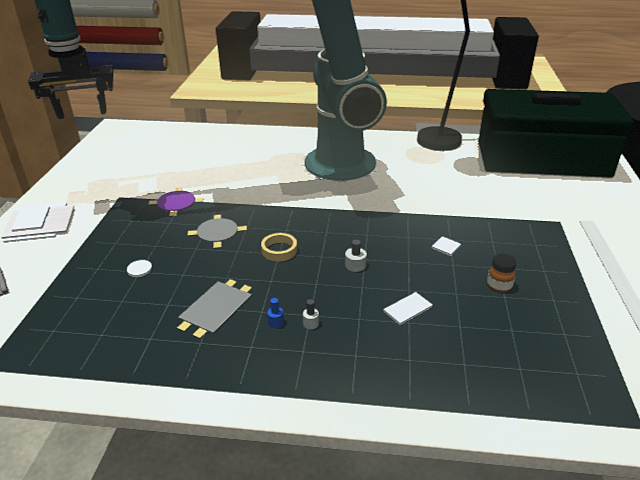

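The top view shows these candidates:
- **Small weight:** steel (320,157) or blue (348,155). Steel is meant, since blue is the look-alike.
- **Round backing:** grey (432,282) or purple (496,335). Grey is meant.
- **White faces:** disc (485,212), oblong (243,182), and the square (201,272), which stays put.
- **Other items:** large weight (287,235), oblong backing (401,172), jar (157,217), tape (363,252).

Next I'll measure positions and make an enlarged crop.

```bash
cat > h.py <<'E'
import numpy as np,cv2
from scipy.spatial.transform import Rotation as R
def ray(c,uv,z):
    K=c["intrinsics"];Rm=R.from_rotvec(c["orientation"]).as_matrix() if np.shape(c["orientation"])==(3,) else c["orientation"]
    uv=np.atleast_2d(np.asarray(uv,float)); d=np.c_[uv,np.ones(len(uv))]@np.linalg.inv(K).T@Rm.T
    p=np.asarray(c["position"]); return p+d*((z-p[2])/d[:,2])[:,None]
E
python3 - <<'E'
from h import *
c=dict(np.load("top0.npz"));im=c["image"];hsv=cv2.cvtColor(im,cv2.COLOR_BGR2HSV)
def seg(name,uv,rad,lo,hi,z):
    m=cv2.inRange(hsv,np.array(lo),np.array(hi)); n,l,s,ce=cv2.connectedComponentsWithStats(m)
    k=l[uv[1],uv[0]]
    if k==0: print(name,"miss",hsv[uv[1],uv[0]]);return
    ct=max(cv2.findContours((l==k).astype(np.uint8),0,1)[0],key=cv2.contourArea)[:,0,:]
    w=ray(c,ct,z)[:,:2].astype(np.float32); r=cv2.minAreaRect(w*1000)
    print(name,"px",ce[k].round(1),s[k,4],"xy",ray(c,ce[k],z)[0].round(4),"rect",np.round(r[0],1),np.round(r[1],1),round(r[2],1))
for n,uv in [("frnd",(485,212)),("fobl",(243,182)),("fsq",(201,272))]: seg(n,uv,0,(0,0,190),(180,40,255),.008)
for n,uv in [("brnd",(432,282)),("bobl",(401,172))]: seg(n,uv,0,(0,0,110),(180,40,255),.005)
zm=c["z_map"];
for n,uv in [("ws",(320,157)),("wl",(287,235)),("jar",(157,217)),("fr",(485,212)),("tape",(363,252))]:
    print(n,zm[uv[1]-1:uv[1]+2,uv[0]].tolist())
a=im[120:260,230:410];cv2.imwrite("pics/crop1.png",cv2.resize(a,None,fx=4.4,fy=4.2,interpolation=2))
E
```

```text
frnd px [484.9 212.3] 368 xy [ 0.5615 -0.4033  0.008 ] rect [ 561.7 -403.3] [51.3 52.8] 27.5
fobl px [242.3 182. ] 701 xy [0.6295 0.1972 0.008 ] rect [629.7 197. ] [50.9 90.1] 42.5
fsq px [200.8 272. ] 427 xy [0.4017 0.2877 0.008 ] rect [401.8 287.8] [50.6 49.7] 58.3
brnd px [315.5 231.2] 162045 xy [0.5079 0.0116 0.005 ] rect [521.8  22.7] [1183.8 1710.6] 0.1
bobl px [400.4 171.4] 1859 xy [ 0.664  -0.1983  0.005 ] rect [ 664.6 -198.3] [ 92.4 134.5] 66.9
ws [1.158200740814209, 1.1636050939559937, 1.1732628345489502]
wl [1.1090975999832153, 1.1062639951705933, 1.1112024784088135]
jar [1.1151124238967896, 1.1165629625320435, 1.1184426546096802]
fr [1.1660641431808472, 1.1620978116989136, 1.167384147644043]
tape [1.1598752737045288, 1.164186954498291, 1.1613465547561646]
```

View pics/crop1.png

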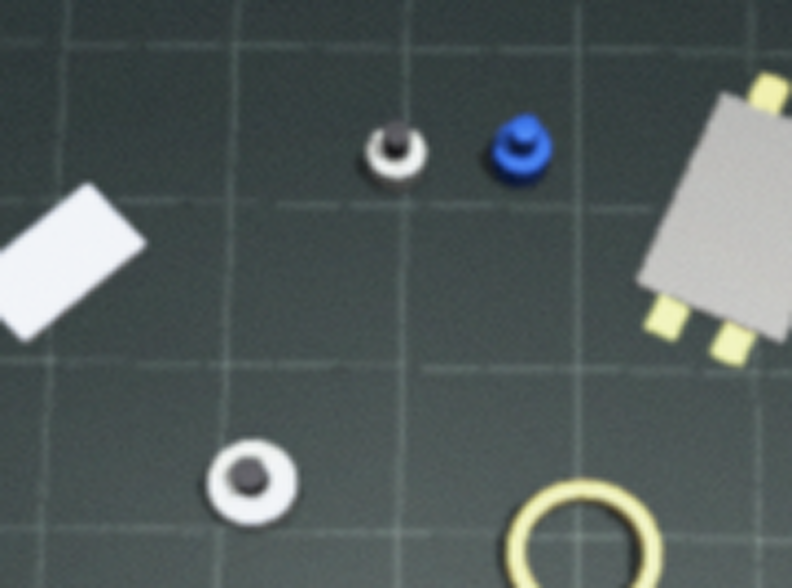

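The crop confirms it: the steel small weight is at (320,156), separate from the blue one at (348,155), and the large weight is at (287,235). I still need the round backing, the weight positions, and a check of the jaw axis.

```bash
python3 - <<'E'
from h import *
from cell import manip
c=dict(np.load("top0.npz"));im=c["image"]
roi=np.zeros(im.shape[:2],np.uint8);cv2.circle(roi,(432,282),30,255,-1)
hsv=cv2.cvtColor(im,cv2.COLOR_BGR2HSV)
m=cv2.inRange(hsv,np.array((0,0,110)),np.array((180,35,255)))&roi
n,l,s,ce=cv2.connectedComponentsWithStats(m);k=l[282,432]
ct=max(cv2.findContours((l==k).astype(np.uint8),0,1)[0],key=cv2.contourArea)[:,0,:]
w=(ray(c,ct,.005)[:,:2]*1000).astype(np.float32)
print("brnd",ce[k],ray(c,ce[k],.005)[0],cv2.minAreaRect(w),cv2.minEnclosingCircle(w))
for n,uv,z in [("ws foot",(320.2,156.4),.03),("ws post",(320.2,151.7),.06),("wl foot",(287.3,234.8),.034),("wl post",(286.4,231.4),.066),("blue",(348.6,155.2),.03),("tape",(363,252),.024),("jar",(154,215),.068)]:
    print(n,ray(c,uv,z)[0].round(4))
print(R.from_rotvec(manip.state()["tcp_rot"]).as_matrix().round(2))
sc=dict(np.load("scene0.npz"))
for n,uv,z in [("frnd",(139.5,267.5),.008),("fobl",(408.5,307),.008),("brnd",(217.5,230),.005),("bobl",(216,306.5),.005),("ws post top",(310.5,303),.06),("wl post top",(356,242.5),.066)]: print("scene",n,ray(sc,uv,z)[0].round(3))
a=im[240:340,380:540];cv2.imwrite("pics/crop2.png",cv2.resize(a,None,fx=5,fy=5,interpolation=2))
a=sc["image"][160:350,120:440];cv2.imwrite("pics/crop3.png",cv2.resize(a,None,fx=2.5,fy=2.5,interpolation=2))
E
```

```text
brnd [432.15566625 282.58405978] [ 0.3869206  -0.27099099  0.005     ] ((377.9268493652344, -269.1722717285156), (122.25071716308594, 125.57139587402344), 36.42381286621094) ((384.7918395996094, -268.8283386230469), 70.08226013183594)
ws foot [0.6914 0.0032 0.03  ]
ws post [0.6925 0.0033 0.06  ]
wl foot [0.4923 0.0787 0.034 ]
wl post [0.4945 0.0787 0.066 ]
blue [ 0.6956 -0.0669  0.03  ]
tape [ 0.4554 -0.1033  0.024 ]
jar [0.528  0.3911 0.068 ]
[[-0.    0.39 -0.92]
 [ 0.   -0.92 -0.39]
 [-1.   -0.   -0.  ]]
scene frnd [ 0.563 -0.402  0.008]
scene fobl [0.631 0.198 0.008]
scene brnd [ 0.394 -0.268  0.005]
scene bobl [ 0.669 -0.197  0.005]
scene ws post top [0.698 0.006 0.06 ]
scene wl post top [0.496 0.08  0.066]
```

View pics/crop2.png

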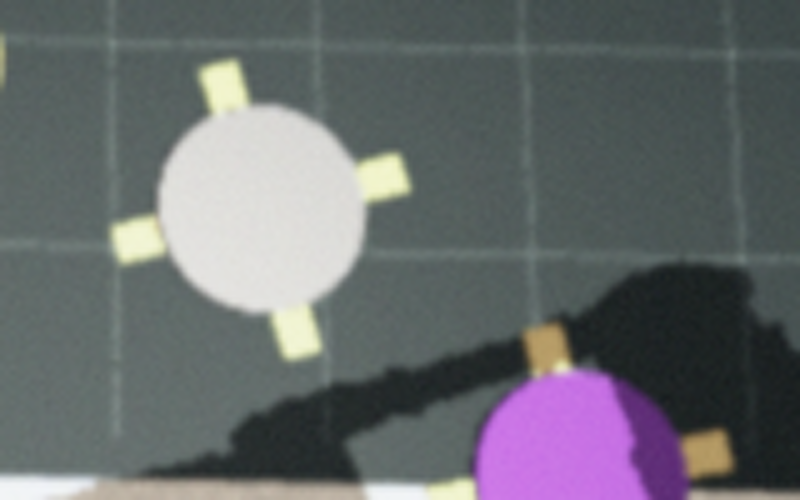

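View pics/crop3.png

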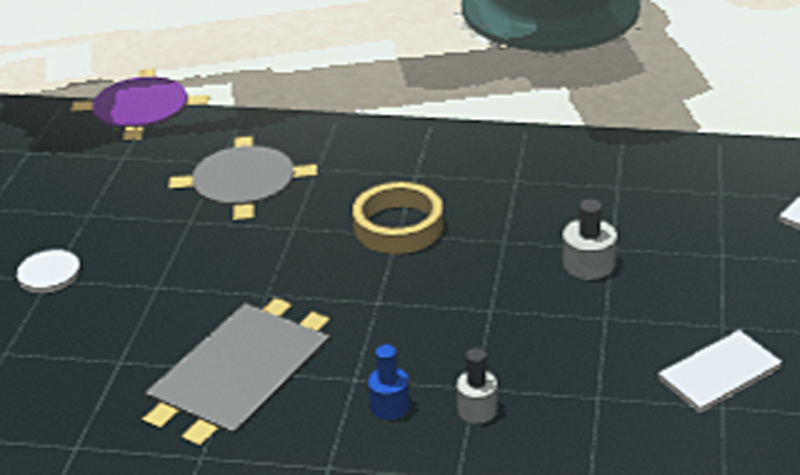

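```bash
cat >> h.py <<'E'
from cell import manip,inverse_kinematics,cams
def rot(a):
    c,s=np.cos(a),np.sin(a)
    return R.from_matrix(np.array([[0,c,s],[0,s,-c],[-1,0,0]],float)).as_rotvec()
def best(p,a):
    q0=np.array(manip.state()["joint_pos"]);o=[]
    for k in (-1,0,1,2):
        r=rot(a+k*np.pi);q=inverse_kinematics(p,r)
        if q is not None: o.append((abs(q[5])+0.3*abs(np.array(q)-q0).max(),a+k*np.pi,r))
    o.sort(key=lambda t:t[0]);print("a",o[0][1]);return o[0][2]
def hover(p,a):
    r=best(p,a);manip.move_pose(p,r);return r
def st(t=""):
    s=manip.state();print(t,"t%.1f"%s["clock"],np.round(s["tool_pos"],4),"w%.4f"%s["gripper_width"],"F",np.round(s["contact_force"],1));return s
def wrist(name):
    s=manip.state();c=dict(cams.capture("wrist"))
    T=np.eye(4);T[:3,:3]=R.from_rotvec(s["tcp_rot"]).as_matrix();T[:3,3]=s["tool_pos"]
    M=T@c["T_tool_cam"];c["position"]=M[:3,3];c["orientation"]=M[:3,:3]
    cv2.imwrite(f"pics/{name}.png",c["image"]);np.savez(f"{name}.npz",**c);return c
E
python3 - <<'E'
from h import *
hover([.5,-.345,.25],-1.17);st();c=wrist("w1");print(c["position"],c["orientation"][:,2],c["intrinsics"][0,0])
E
```

```text
a -1.17
 t1.5 [ 0.4996 -0.3459  0.25  ] w0.0881 F [ 0.6 -1.1 -0.3]
[ 0.56840614 -0.31668784  0.39636978] [-0.27067204 -0.11461332 -0.95582448] 332.2159453655658
```

View pics/w1.png

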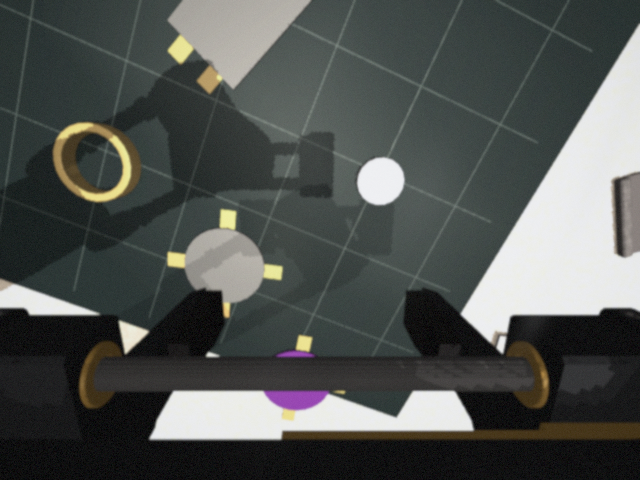

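The wrist view shows the disc at (380,181), the grey backing at (224,266) and the purple one at (296,380). I'll convert these to positions.

```bash
python3 - <<'E'
from h import *
c=dict(np.load("w1.npz"))
print(ray(c,[(380.5,181),(357,181),(404.5,181)],.008).round(4),ray(c,[(224.5,266),(185,264),(264.5,268),(224,228)],.005).round(4))
E
```

```text
[[ 0.5607 -0.4037  0.008 ]
 [ 0.5501 -0.3788  0.008 ]
 [ 0.5715 -0.4292  0.008 ]] [[ 0.3896 -0.2709  0.005 ]
 [ 0.3728 -0.2245  0.005 ]
 [ 0.4067 -0.3181  0.005 ]
 [ 0.4361 -0.2547  0.005 ]]
```

The wrist and top views agree within 1 mm, so I'll pick the disc.

```bash
python3 - <<'E'
from h import *
p=[.561,-.4035]
r=hover([*p,.06],-1.17);manip.set_gripper(.075,15)
manip.move_linear([*p,.003],.08);st("down")
manip.set_gripper(.03,15);st("grip")
manip.move_linear([*p,.09],.12);st("up")
q=[.3895,-.271]
hover([*q,.09],-1.17)
manip.move_linear([*q,.025],.12);st("over")
wrist("w2")
E
```

```text
a -1.17
down t3.6 [ 0.5611 -0.4036  0.0029] w0.0748 F [-0.3 -0.  -0.1]
grip t4.1 [ 0.5612 -0.4037  0.0034] w0.0531 F [1.1 0.  1.5]
up t5.0 [ 0.5604 -0.4031  0.0892] w0.0530 F [ 0.1  0.  -0.5]
a -1.17
over t6.5 [ 0.3902 -0.2715  0.0252] w0.0529 F [ 0.5 -0.7  0.1]
```

View pics/w2.png

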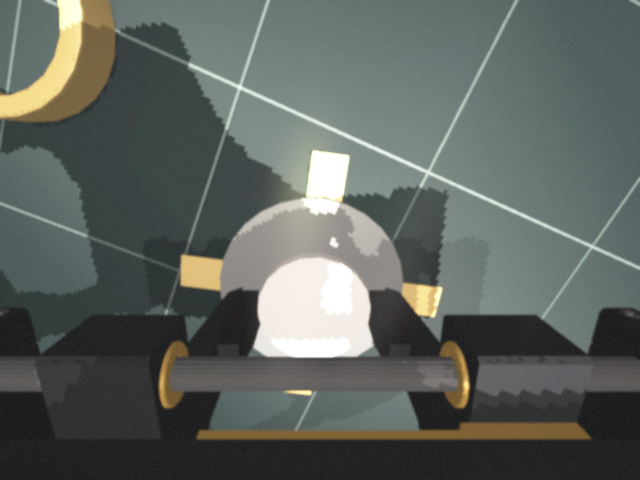

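The disc (314,308) is held level between the fingers over the grey backing. Lowering it now.

```bash
python3 - <<'E'
from h import *
q=[.3895,-.271]
manip.move_linear([*q,.0090],.04);st("down")
manip.set_gripper(.07);manip.move_linear([*q,.08],.1)
hover([.345,-.241,.2],-1.17);st();wrist("w3")
E
```

```text
down t7.1 [ 0.3893 -0.2708  0.0087] w0.0529 F [ 0.3 -0.3  0.5]
a -1.17
 t9.0 [ 0.3448 -0.2409  0.199 ] w0.0703 F [ 0.2  0.1 -0.2]
```

View pics/w3.png

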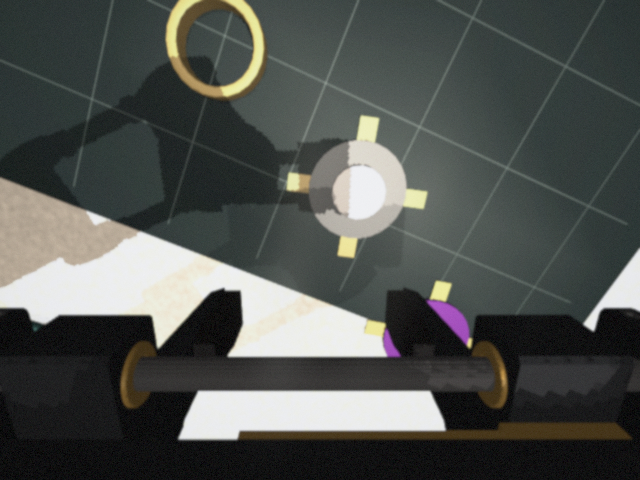

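```bash
python3 - <<'E'
from h import *
c=dict(np.load("w3.npz"))
print(ray(c,[(359.5,192.5)],.013).round(4),ray(c,[(358,189)],.005).round(4))
hover([.53,.17,.22],np.radians(42.5));st();c=wrist("w4")
hover([.57,-.17,.22],np.radians(66.9));st();c=wrist("w5")
E
```

```text
[[ 0.3887 -0.2718  0.013 ]] [[ 0.3908 -0.2703  0.005 ]]
a 7.024950239277176
 t10.7 [0.53   0.1691 0.2196] w0.0698 F [ 0.  -0.2 -0.4]
a 7.450810576763793
 t12.1 [ 0.5699 -0.1697  0.2201] w0.0699 F [-0.2  0.8 -0.6]
```

View pics/w4.png

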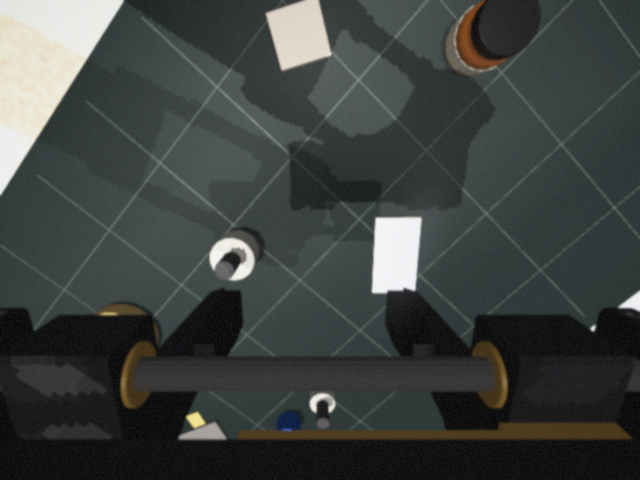

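View pics/w5.png

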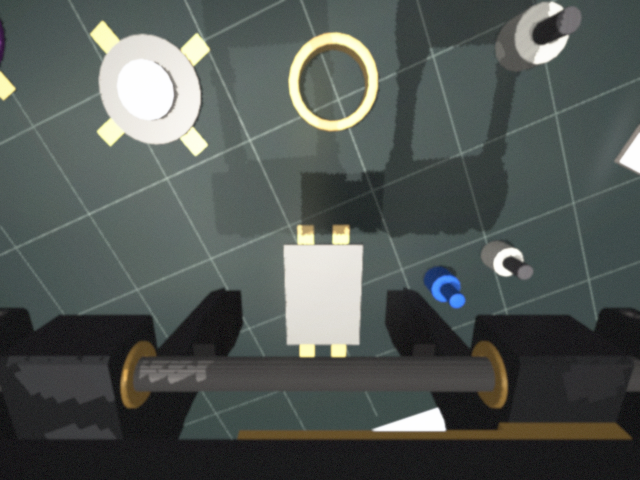

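The disc sits within 3 mm of the backing centre. In w4 the oblong face has corners (377,216), (421,218), (418,294), (372,293). In w5 the oblong backing has corners (283,245), (362,244), (360,345), (288,345).

```bash
python3 - <<'E'
from h import *
for f,cs,z in [("w4",[(377,216),(421,218),(418,294),(372,293)],.008),("w5",[(283,245),(362,244),(360,345),(288,345)],.005)]:
    w=ray(dict(np.load(f+".npz")),cs,z)[:,:2];v=(w[3]-w[0])+(w[2]-w[1]);s=(w[1]-w[0])+(w[2]-w[3])
    print(f,w.mean(0).round(4),np.linalg.norm(v)/2,np.linalg.norm(s)/2,"long",np.degrees(np.arctan2(v[1],v[0])),"short",np.degrees(np.arctan2(s[1],s[0])))
E
```

```text
w4 [0.6302 0.1983] 0.09188505434465466 0.05140569141768135 long -46.14944461789282 short 40.53105092972466
w5 [ 0.6645 -0.198 ] 0.13153746968140184 0.08999219242179009 long -21.797347137617205 short 67.28108883823201
```

```bash
python3 - <<'E'
from h import *
p=[.630,.1975];a=np.radians(42.3)
hover([*p,.06],a);manip.set_gripper(.075,15)
manip.move_linear([*p,.003],.08);st("down")
manip.set_gripper(.03,15);st("grip")
manip.move_linear([*p,.12],.15);st("up")
q=[.6645,-.198];b=np.radians(67.2)
hover([*q,.12],b)
manip.move_linear([*q,.03],.12);st("over")
manip.move_linear([*q,.0090],.04);st("down")
manip.set_gripper(.07);manip.move_linear([*q,.08],.1)
hover([.57,-.17,.22],b);st();c=wrist("w6")
E
```

```text
a 0.7382742735936013
down t14.8 [0.6302 0.1976 0.0029] w0.0748 F [-0.2 -0.3  0.1]
grip t15.3 [0.6302 0.1976 0.0034] w0.0494 F [-0.1 -0.1  1.3]
up t16.2 [0.6291 0.1973 0.1188] w0.0492 F [-0.7  0.2 -0.7]
a 7.4560465645197755
over t18.6 [ 0.6653 -0.1982  0.0308] w0.0497 F [-0.3  0.1 -0.5]
down t19.2 [ 0.6643 -0.198   0.0085] w0.0496 F [-0.1 -0.3  0.1]
a 7.4560465645197755
 t21.3 [ 0.5698 -0.1699  0.2188] w0.0701 F [ 0.5  0.4 -0.2]
```

View pics/w6.png

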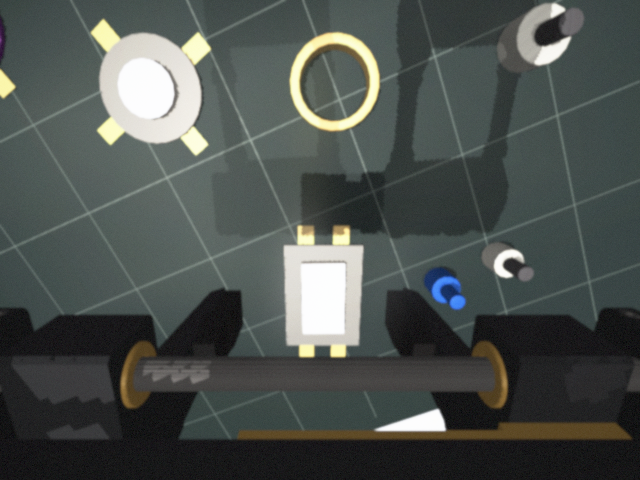

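The oblong face is centred and aligned on its backing, (301,262) to (345,335) inside (283,245) to (362,345). The small weight's post top is at (525,271) beside the blue one (457,301), and the large weight's post top is at (571,21). I'll check the fit and the weights numerically.

```bash
python3 - <<'E'
from h import *
c=dict(np.load("w6.npz"))
w=ray(c,[(301,262),(344.5,262),(345.5,335),(301.5,334.5)],.013)[:,:2];v=(w[3]-w[0])+(w[2]-w[1]);print("face",w.mean(0),np.degrees(np.arctan2(v[1],v[0])))
print("ws",ray(c,[(524.5,271.5)],.06),ray(c,[(507,262)],.03),"wl",ray(c,[(571,21)],.066))
print("disc",ray(c,[(147,89)],.013))
hover([.60,.02,.2],0);st();wrist("w7")
E
```

```text
face [ 0.66290452 -0.19757353] -21.717415455700312
ws [[0.68942504 0.00428062 0.06      ]] [[0.69007566 0.00361106 0.03      ]] wl [[0.49156645 0.08001465 0.066     ]]
disc [[ 0.38914778 -0.26990695  0.013     ]]
a 6.283185307179586
 t22.7 [0.5999 0.0197 0.199 ] w0.0701 F [ 0.1  0.4 -0.1]
```

View pics/w7.png

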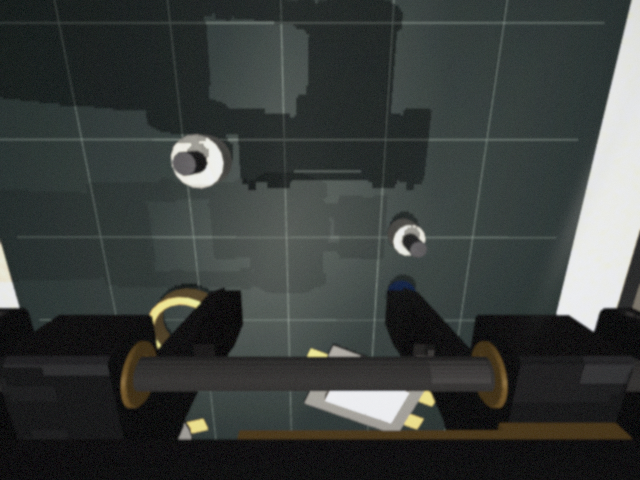

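```bash
python3 - <<'E'
from h import *
c=dict(np.load("w7.npz"))
print("ws",ray(c,[(418,248)],.06).round(4),ray(c,[(409,240)],.03).round(4),"wl",ray(c,[(184,163)],.066).round(4),ray(c,[(199,161.5)],.034).round(4))
p=[.690,.0035]
manip.set_gripper(.045,25)
hover([*p,.10],0)
manip.move_linear([*p,.035],.08);st("down")
manip.set_gripper(.005,25);st("grip")
manip.move_linear([*p,.05],.04);st("up");wrist("w8")
E
```

```text
ws [[0.6925 0.0059 0.06  ]] [[0.6927 0.0048 0.03  ]] wl [[0.4925 0.0802 0.066 ]] [[0.4941 0.0798 0.034 ]]
a 0.0
down t24.9 [0.6905 0.0035 0.0354] w0.0446 F [ 0.1 -0.2 -0.6]
grip t25.4 [0.6904 0.0035 0.0354] w0.0151 F [0.5 0.4 1.5]
up t25.9 [0.6901 0.0035 0.0503] w0.0151 F [ 0.4 -0.4 -2.3]
```

View pics/w8.png

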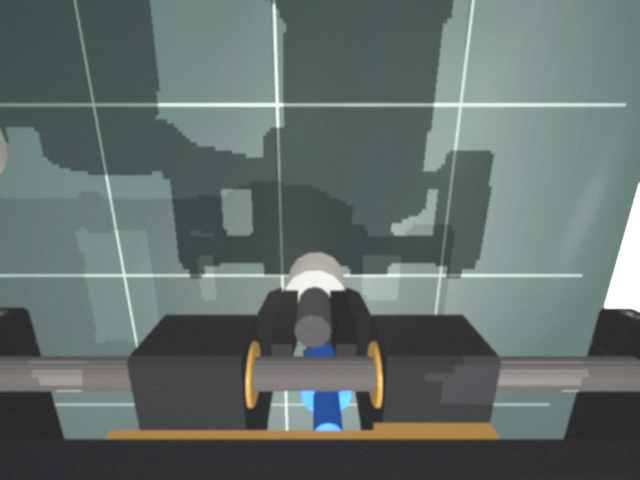

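The steel weight is held upright by its post, with the post top at (314,331) and the blue one untouched behind it. I'll check the in-hand offset, then place it.

```bash
python3 - <<'E'
from h import *
c=dict(np.load("w8.npz"))
w=ray(c,[(314,331)],.0749)[0];print("post",w)
off=np.clip(w[:2]-[.6901,.0035],-.004,.004);print(off)
manip.move_linear([.690,.0035,.15],.15)
q=np.array([.389,-.2708])-[0,off[1]]
hover([*q,.15],0);st()
manip.move_linear([*q,.065],.12);st("over");wrist("w9")
E
```

```text
post [0.68916146 0.00461395 0.0749    ]
[-0.00093854  0.00111395]
a 6.283185307179586
 t28.3 [ 0.39   -0.2719  0.1503] w0.0153 F [-0.1  0.5 -2.6]
over t29.2 [ 0.3897 -0.2722  0.0655] w0.0154 F [-0.7  1.  -0.9]
```

View pics/w9.png

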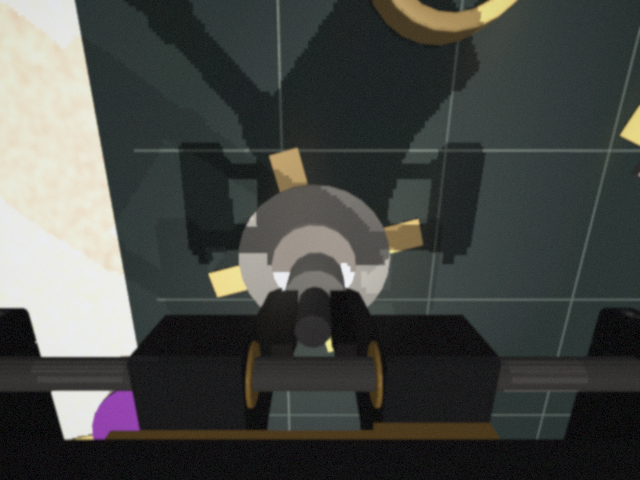

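The weight hangs over the middle of the white disc (314,255). Setting it down in small steps.

```bash
python3 - <<'E'
from h import *
q=manip.state()["tool_pos"][:2];q=[.389,-.2719]
manip.move_linear([*q,.0505],.06);f0=st("a")["contact_force"][2]
for z in (.0495,.0485,.0475):
    manip.move_linear([*q,z],.02);manip.dwell(.15);s=st("b")
    if s["contact_force"][2]-f0>1.2: break
manip.set_gripper(.03);st("rel");manip.set_gripper(.045)
manip.move_linear([*q,.13],.1)
hover([.33,-.23,.2],-1.17);wrist("w10");st()
E
```

```text
a t29.6 [ 0.3885 -0.2715  0.0499] w0.0153 F [ 0.2  0.  -1.8]
b t30.0 [ 0.3891 -0.272   0.0496] w0.0150 F [ 0.3  0.5 -2.3]
b t30.4 [ 0.389  -0.2719  0.0485] w0.0153 F [-0.1  0.4 -2.4]
b t30.8 [ 0.3895 -0.2722  0.0481] w0.0147 F [-1.1  0.7  5.6]
rel t31.2 [ 0.3887 -0.2717  0.0472] w0.0298 F [ 0.3 -0.  -0.4]
a -1.17
 t33.7 [ 0.3299 -0.2299  0.1994] w0.0450 F [ 0.1 -0.6  0. ]
```

View pics/w10.png

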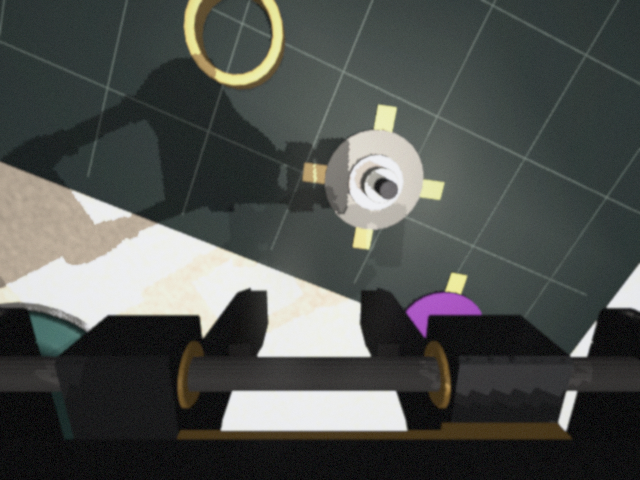

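The small weight stands upright on the round face, with the foot at about (377,180) on the disc centre. Now the large weight.

```bash
python3 - <<'E'
from h import *
p=[.4925,.0795]
hover([*p,.13],0);manip.set_gripper(.05,45)
manip.move_linear([*p,.039],.08);st("down")
manip.set_gripper(.008,45);st("grip")
manip.move_linear([*p,.054],.04);s=st("up");c=wrist("w11");print(s["tool_pos"])
E
```

```text
a 0.0
down t36.7 [0.4932 0.0796 0.0397] w0.0501 F [ 0.8 -0.8 -0.2]
grip t37.2 [0.493  0.0795 0.0392] w0.0187 F [ 1.  -0.  -0.9]
up t37.8 [0.4924 0.0795 0.0541] w0.0188 F [ 0.7 -0.8 -6.4]
[0.49237439 0.07949784 0.05406358]
```

View pics/w11.png

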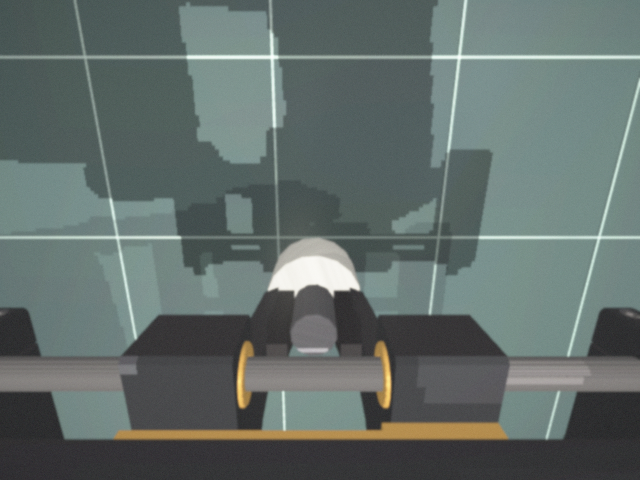

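The large weight is held upright, post top at (314,332).

```bash
python3 - <<'E'
from h import *
c=dict(np.load("w11.npz"))
w=ray(c,[(314,332)],.081)[0];off=np.clip(w[:2]-[.4924,.0795],-.004,.004);print(w,off)
manip.move_linear([.4925,.0795,.15],.15)
q=np.array([.6637,-.198])-[0,off[1]]
hover([*q,.15],0);st()
manip.move_linear([*q,.07],.12);st("over");wrist("w12")
manip.move_linear([*q,.0550],.05);manip.dwell(.15);f0=st("a")["contact_force"][2]
for z in np.arange(.054,.0495,-.001):
    manip.move_linear([*q,z],.02);manip.dwell(.15);s=st("b")
    if s["contact_force"][2]-f0>3: break
print("stop",z)
E
```

```text
[0.49145834 0.08157054 0.081     ] [-0.00094166  0.00207054]
a 0.0
 t39.9 [ 0.6631 -0.1985  0.1494] w0.0185 F [ 0.4  0.4 -4.6]
over t40.7 [ 0.6644 -0.2001  0.0708] w0.0189 F [ 0.8 -0.2 -4.9]
a t41.3 [ 0.6639 -0.2001  0.0552] w0.0191 F [ 0.5 -0.3 -6. ]
b t41.7 [ 0.6638 -0.2001  0.0541] w0.0185 F [ 0.5 -0.4 -5.6]
b t42.1 [ 0.6637 -0.2001  0.053 ] w0.0185 F [ 0.4  1.3 -6. ]
b t42.5 [ 0.664  -0.2002  0.0523] w0.0187 F [ 1.  -0.3 -4.2]
b t42.9 [ 0.6641 -0.2002  0.0522] w0.0188 F [-2.8  0.8  6.1]
stop 0.051
```

View pics/w12.png

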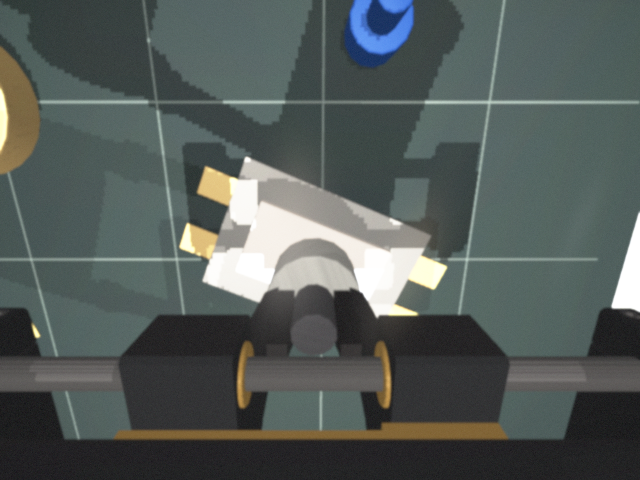

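The weight was centred over the oblong face, and the force rise shows it is now seated at TCP z 0.052, as predicted. Releasing and checking from above.

```bash
python3 - <<'E'
from h import *
manip.set_gripper(.035);manip.set_gripper(.05);q=manip.state()["tool_pos"]
manip.move_linear([q[0],q[1],.15],.1)
hover([.53,-.13,.26],np.radians(67.2));st();wrist("w13")
a=np.load("w13.npz")["image"][60:360,:]
hover([.45,.3,.3],0);st()
c=cams.capture("top");cv2.imwrite("pics/top2.png",c["image"]);np.savez("top2.npz",**c)
cv2.imwrite("pics/top2c.png",cv2.resize(c["image"][130:310,300:480],None,fx=3.3,fy=3.3,interpolation=2))
E
```

```text
a 7.4560465645197755
 t46.0 [ 0.53   -0.1301  0.2594] w0.0497 F [ 0.4 -1.2  0. ]
a 0.0
 t47.8 [0.4503 0.2996 0.2997] w0.0501 F [ 0.8 -0.5  0.2]
```

View pics/w13.png

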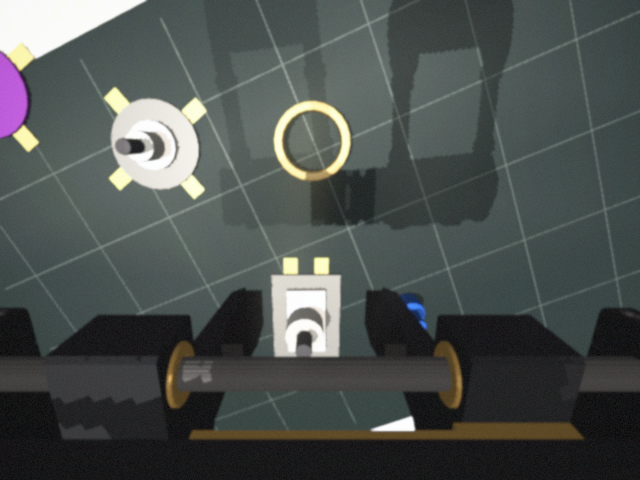

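View pics/top2c.png

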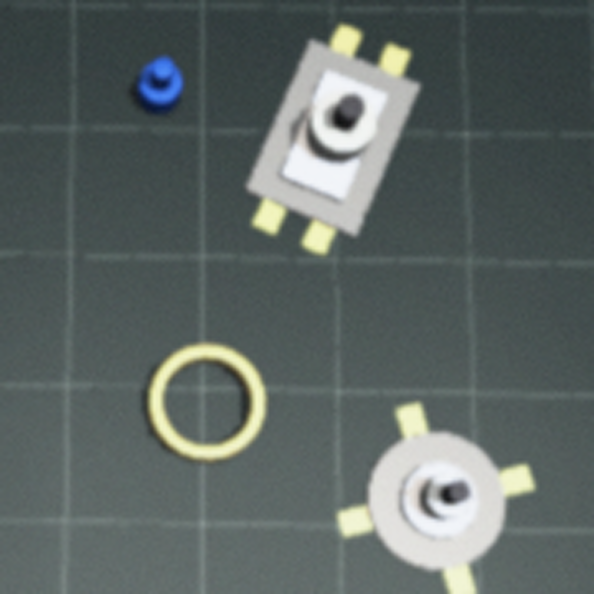

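View pics/top2.png

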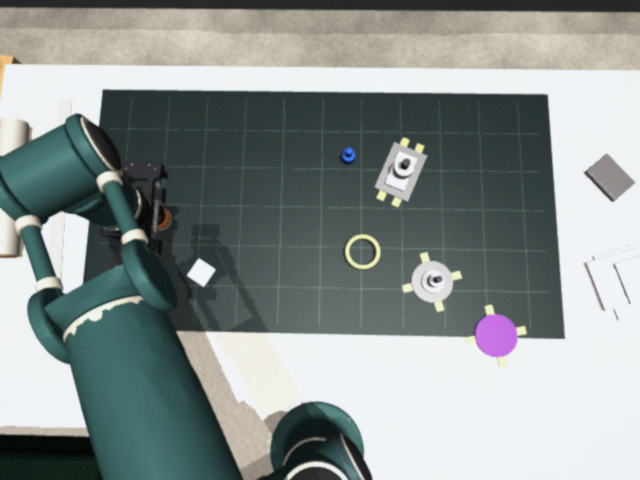

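```bash
python3 - <<'E'
from h import *
c=dict(np.load("top2.npz"))
for n,(u,v),z in [("wl foot",(343,121),.047),("wl post",(350,104),.079),("fobl",(336,134),.013),("bobl",(334,137),.005),("ws post",(458,490),.073),("ws foot",(445,495),.043),("frnd",(438.5,498),.013),("brnd",(437,501),.005)]:
    print(n,ray(c,(300+u/3.3,130+v/3.3),z)[0].round(4))
E
```

```text
wl foot [ 0.6623 -0.1997  0.047 ]
wl post [ 0.6641 -0.1991  0.079 ]
fobl [ 0.6635 -0.2004  0.013 ]
bobl [ 0.6637 -0.2003  0.005 ]
ws post [ 0.3906 -0.2701  0.073 ]
ws foot [ 0.3898 -0.2684  0.043 ]
frnd [ 0.3903 -0.2709  0.013 ]
brnd [ 0.3888 -0.2717  0.005 ]
```

All four are centred within about 3 mm. The square, tape and blue weight are at their original pixels. The arm is clear, so I'm handing in.

```bash
python3 - <<'E'
from h import *
manip.dwell(.3);order=__import__("cell").order
print(order.close_job());st()
E
```

```text
the job is handed in; nothing more can be done
None
the job is handed in; nothing more can be done
```

The job is done and handed in at about 48 s of the 112 s allowed. The white disc and oblong face are on their grey backings. The small steel weight stands on the round face and the large one on the oblong face. I lowered each weight until the wrist force rose, then released it.

- **Centring:** The last top view put every face and weight within about 3 mm of the centre below it; the limit is 12 mm.
- **Alignment:** In the wrist view after placing, the oblong face lay within about 1° of its backing's length.
- **Upright:** On each weight the post and foot positions agreed to about 2 mm, so both stand upright.
- **Left alone:** The square face, tape roll and blue weight were at the same pixels as at the start. The purple plate looked unmoved too.
- **Not fully checked:** The arm partly hid the glue jar in the last view, so I did not re-measure it. No grasp or placement came near it.

No check failed. The camera estimates differed by at most about 8 mm, mostly in the oblique scene view; I acted on the top and wrist views.

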